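# Release one bottle from the feed rack and lay it in the cradle

### The arm

A 7-joint arm with a two-finger parallel gripper is mounted at the origin on the work surface. World frame = base frame: x ahead of the robot, y to its left, z up, the work surface at z = 0. Lengths are in m, angles in rad, forces in N, time in s.
With the tool pointing down it reaches from about 0.4 to 0.85 m from the base axis. Payload 10.4 kg.
Tool frame: the origin (TCP) lies at the very end of the fingers, on their centre line; the grasp point (between the pads) lies 19 mm behind it; z points along the fingers, y is the line along which they close (so a half turn about z gives the same grasp; the last joint's range is limited). The gripper opens to 87 mm and grips with 3 to 60 N. Pads are 19 mm wide; open, the fingers measure 117 mm over their backs; the gripper's body (75 mm by 190 mm) begins 51 mm behind the grasp point.
Start: joints at [1.116, 0.332, -0.065, 1.46, 0.022, 1.35, -0.088], TCP at [0.262, -0.568, 0.223] pointing down, gripper open.
Joint ranges: [-2.6, 2.6], [-0.5, 2.12], [-1.47, 1.34], [0.16, 2.42], [-1.27, 4.41], [0.06, 2.06], [-2.6, 2.6]. Speed limits (rad/s): [2.22, 2.22, 2.79, 2.79, 3.14, 3.14, 3.14].

### API

Orientations are given as a unit quaternion [x, y, z, w].
In Python, from bench import status, camera, order gives the robot as it stands.
- The arm moves only by the tool jog_arm, never from a script. Its argument "plan" is a list of rows, each a list of 7 numbers: the turn, a rotation vector about the tool's x, y, z in rad, then the shift along the tool's x, y, z in mm, then the opening, from -1 (shut) to 1 (fully open). A call has 1 to 12 rows; each row is the pose to reach, as a shift and turn from the pose commanded when the call began, along the tool's axes at that moment; what a row does not reach only later rows make up. A row lasts 1/10 s, in which the tool goes at most 50 mm and 8.59 degrees, less where a joint would pass 70% of its speed; a pose out of reach is approached as far as the arm can. A call with a gripper value outside its range is refused whole. The fingers move at their own pace and stop on an object; "squeeze" is the grip in N (left out, the last holds). Time passes only in rows, so rows that repeat a pose let the fingers close. It gives the time, the measured TCP pose, the force, the opening and the grip force at its end, in the units of the state.
- status.read_state(): the state, without advancing time (a new reading comes with each control period).
- camera(name): name is "scene" or "top"; returns a dict with "image" (420x560x3 uint8, red, green, blue), "z_map" (420x560 float32, m along the optical axis (not along the pixel's ray), 0 where there is no reading), "fx", "fy", "cx", "cy" (pixels), "world_from_camera" (4x4, takes a point from camera to world coordinates). Camera axes: x right, y down, z forward; pixel columns grow to the right and rows downward; lengths in m; the calibration is good to about 2 mm. A picture is of the moment at which its call begins.
- order.close_job(): hands the job in; it is judged then, once.
The state is a dict: "time": time; "joint_positions": joint angles; "joint_vel": joint speeds; "joint_torque": joint torques, N m; "ee_pos": TCP position; "eef_rot": TCP orientation; "ft_force": force on the tool from outside, world axes, zero at the start; "torque": the same for the moment, N m; "width": finger opening in m; "grip_force": force on a finger pad.
Only numpy, scipy, OpenCV 4.12 (cv2) and the standard library are available. Lean on these libraries where they do the work, as an engineer would, in place of code of your own. Each camera call takes 0.05 s, during which the arm holds its last target. There are 200 camera calls.

### The job

Let one bottle out of the sloping feed rack: push the big round palm button on its post fully down, firmly but without ramming it, keep it down until the lowest bottle has rolled into the trough at the rack's low end, then let the button come right up again. Take that bottle out of the trough and lay it in the wooden cradle, its body resting on both V saddles and its base towards the upright end board, lowering it right onto the saddles before you let go. Let no second bottle past the gate, and do not disturb the jar, the mug or the spare standing bottle.

Things in the scene. Friction and masses are not known exactly. Their poses are not given: they have to be found in the camera images.
- rack: Fixed wooden feed rack: bottles roll down two 16 mm rails (y -45, +45 mm; open between) that rise along +x at 8 deg. Trough at the low end: a bottle there lies against 36 mm lips, axis at x -4, z 64 mm. A stop blade holds the lowest waiting bottle at x 130, z 83 mm, others 58 mm apart behind. Side boards y -68, +133 mm, to 112 mm high. Origin on the bench under the trough; y: towards necks.
- bottle_1: The rack's lowest bottle at the start: small closed glass wine bottle with paper label, about 0.4 kg, 185 mm long, lying. Body 58 mm in diameter, 120 mm long; neck 25 mm in diameter. Origin on its axis at mid-body, 60 mm from the base; its y axis points to the neck; it rolls about y, so its x and z turn.
- bottle_1_neck (a point): Point on bottle_1's axis in the neck, 110 mm from mid-body, 15 mm from the mouth.
- bottle_2: Second bottle in the rack, like bottle_1. Pressing the button drops the stop blade and raises another behind bottle_1; on release bottle_2 rolls up to the stop.
- bottle_3: Third bottle in the rack, like bottle_1, behind bottle_2.
- sleeve: Foot of the button post, fixed beside the rack on either side: plate 80 x 80 x 8 mm, sleeve 42 mm across, 58 mm high; origin under its centre. Centred above the origin a clamped telescopic post carries a flat round black palm button 60 mm across in a grey housing 76 mm across. Its height is not reported: the unpressed top is 90 to 140 mm above the bench, so feel or look for it.
- release (a joint): Travel of the palm button, m: 0 up, 0.012 fully down, growing as it is pressed straight down; a spring returns it. Fully down takes about 10 N; over 60 N is ramming.
- cradle: Fixed dark wooden cradle: base 100 x 160 x 12 mm, two V saddles (y -40 and +40 mm, 14 mm wide, 40 deg faces, mouth 68 mm wide, top 60 mm high), open between them, and an upright end board 83 mm high, inner face at y -78 mm. A bottle in it lies along y with its axis at x 0, z 65 mm, mid-body near y 0, neck over the open +y end. Origin at bench height midway between the saddles.
- jar: Bystander: standing jar, 64 mm in diameter, 85 mm high, beside the rack on the side without the button. Origin under its centre.
- mug: Bystander: white mug, 76 mm in diameter, 85 mm high. Origin under its centre.
- spare: Bystander: standing bottle, 66 mm in diameter, 200 mm high. Origin under its centre.
Things that resemble listed ones, but are neither listed nor needed, are in the scene too. What is shaped like the bottle_1 but red or yellow is not meant.

How it is judged:
By the outcome, as a careful person would: the job done as asked, in the order asked, and still so for the second after the job is handed in, with the robot touching nothing.
It also fails if it takes over 58 s, if anything falls off the work surface, if the arm or the gripper's body presses on something with over 40 N, if the wrist force passes 120 N, or if a joint passes its speed limit or range.

## Working session

There is one attempt and no reset: what is moved stays moved. The work goes in short steps, Python scripts to look and compute and a tool call to move; the robot and the scene stay as the last step left them, time stands still between calls to the robot, and variables do not carry over. Pictures are saved under pics/ and viewed, at most 10 in all, crops included, and the job is handed in when it is done.

Besides the shell and the picture viewer there is one more tool, called as name(argument=value, ...), one argument or row to a line, values as JSON. jog_arm: Moves the arm, as the interface text tells. Its arguments: {"type":"object","properties":{"plan":{"type":"array"},"squeeze":{"type":"number"}},"required":["plan"]}

```bash
mkdir -p pics; ls; cat > h.py <<'E'
import numpy as np, cv2
from bench import status, camera, order
def grab(n):
    c=camera(n); z=c["z_map"]; v,u=np.mgrid[0:z.shape[0],0:z.shape[1]]
    P=np.stack([(u-c["cx"])/c["fx"]*z,(v-c["cy"])/c["fy"]*z,z,np.ones_like(z)],-1)
    W=(P@np.array(c["world_from_camera"]).T)[...,:3]; W[z<=0]=np.nan
    c["W"]=W; return c
def save(c,f,s=1): cv2.imwrite(f,cv2.resize(c["image"][...,::-1],None,fx=s,fy=s))
E
python3 - <<'E'
from h import *
for n in("scene","top"):
    c=grab(n); save(c,f"pics/{n}0.png",1.4); np.savez(n+"0.npz",**c)
    print(n,c["fx"],c["cx"],c["cy"],np.round(c["world_from_camera"],3).tolist())
s=status.read_state(); print(s)
E
```

```text
pics
scene 477.1220015339144 277.6204319160531 203.26954957589638 [[0.642, 0.438, -0.629, 1.211], [0.766, -0.377, 0.52, -0.492], [-0.01, -0.816, -0.578, 0.673], [0.0, 0.0, 0.0, 1.0]]
top 494.3643579537704 283.32549723471664 211.03786964716895 [[0.026, -0.998, 0.058, 0.491], [-1.0, -0.026, -0.004, 0.048], [0.005, -0.058, -0.998, 1.448], [0.0, 0.0, 0.0, 1.0]]
{'time': 0.1, 'joint_positions': array([ 1.11637356,  0.33282708, -0.06471503,  1.46084401,  0.02157829,
        1.34991348, -0.08851756]), 'joint_vel': array([ 0.00184841, -0.00024564,  0.00032236, -0.00100978, -0.00013909,
        0.00078765, -0.00065878]), 'joint_torque': array([ 2.04681688e-03, -6.24545717e+01,  2.52224109e-02, -3.90717602e+01,
       -6.13704720e-02,  3.66184185e-02,  1.29761261e-04]), 'ee_pos': array([ 0.26144535, -0.56730647,  0.2218284 ]), 'eef_rot': array([ 9.76780184e-01,  2.14242970e-01, -1.54752413e-04, -6.30062269e-04]), 'ft_force': array([ 0.61300346, -0.27403893, -0.3080203 ]), 'torque': array([-0.00687396, -0.01146037,  0.01704528]), 'grip_force': 0.0, 'width': 0.08723636670080125}
```

View pics/scene0.png

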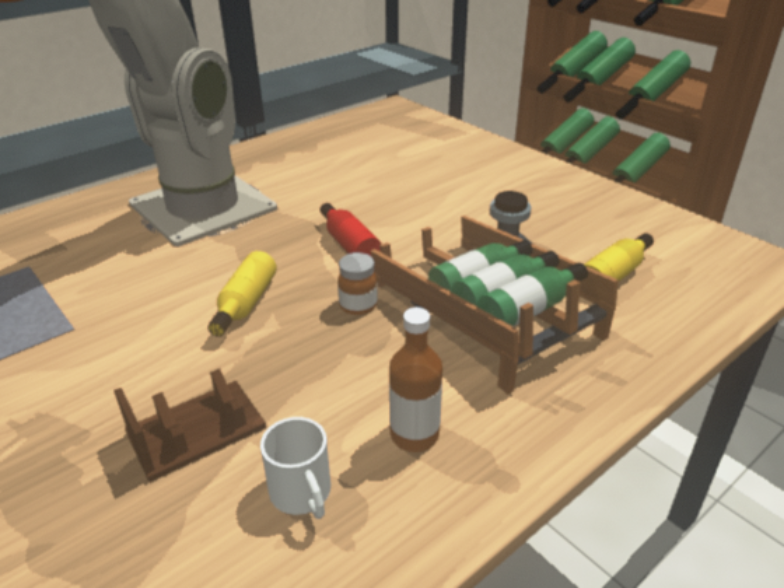

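View pics/top0.png

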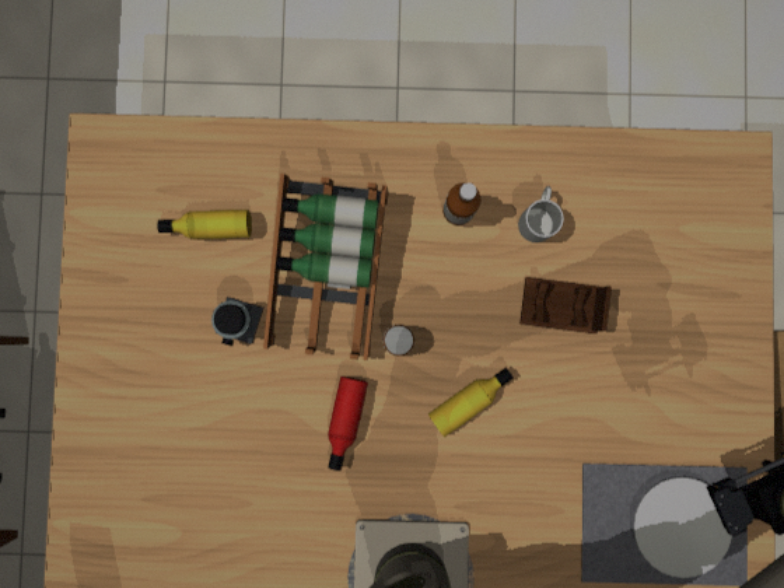

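The scene picture shows the rack with three green bottles, with bottle_1 nearest the robot, and the cradle at bottom left. In the top picture, +x is up and +y is left:
- The bottles are at (340,270), (340,240) and (340,210), and the trough is around (340,345).
- The button is at (231,320) and the jar at (399,340).
- The cradle is at (565,305), with its end board at (602,305).
- The mug is at (541,218) and the spare at (463,200).

These could be mistaken for bottle_1: red (347,420), yellow (470,402), yellow (215,225), and the green bottles 2 and 3 at (340,240) and (340,210). I choose the lowest green one, at (335,270).

```bash
cat > m.py <<'E'
from h import *
T=dict(np.load("top0.npz")); S=dict(np.load("scene0.npz"))
def rect(P):
    r=cv2.minAreaRect((P[:,:2]*1000).astype(np.float32)); return np.round(r[0],1),np.round(r[1],1),round(r[2],1)
for nm,C in(("top",T),("scene",S)):
    W=C["W"]; hsv=cv2.cvtColor(C["image"],cv2.COLOR_RGB2HSV); z=W[...,2]; X=W[...,0];Y=W[...,1]
    print(nm,"bench z",np.nanmedian(z[(X>.3)&(X<.8)&(abs(Y)<.5)]))
    # button
    m=(abs(X-.58)<.08)&(Y>.08)&(Y<.3)&(z>.075)&(z<.16)
    if nm=="top":
        v,u=np.mgrid[0:420,0:560]; box=(u>145)&(u<185)&(v>205)&(v<250)
    else:
        v,u=np.mgrid[0:420,0:560]; box=(u>345)&(u<385)&(v>130)&(v<165)
    dk=box&(hsv[...,2]<60)&(z>.07); P=W[dk]; 
    print("button",len(P),np.nanmedian(P,0),np.nanpercentile(P[:,2],[5,50,95]), (np.nanmin(P,0)+np.nanmax(P,0))/2)
    g=box&(z>.07); print("  housing",rect(W[g]),np.nanpercentile(W[g][:,2],[50,95]))
    # green bottles
    gr=(hsv[...,0]>45)&(hsv[...,0]<85)&(hsv[...,1]>90)&(z>.05)&(X>.4)&(X<1.0)
    print("green",gr.sum(),np.nanmax(z[gr]),np.nanmin(z[gr]))
    # brown things: rack and cradle
    for k,b in(("rack",(X>.45)&(X<.95)&(Y>-.08)&(Y<.16)),("cradle",(X>.45)&(X<.75)&(Y<-.25)&(Y>-.5))):
        for lo,hi in((.005,.02),(.03,.055),(.055,.075),(.078,.09),(.095,.13)):
            m=b&(z>lo)&(z<hi)
            if m.sum()>20: print(k,lo,hi,m.sum(),rect(W[m]))
E
python3 m.py
```

```text
top bench z 0.0012696787651678143
button 444 [0.51558357 0.36386455 0.09798856] [0.08018181 0.09798856 0.10277897] [0.51272168 0.36590638 0.08855793]
  housing (array([515.4, 369.4]), array([71.9, 75.7]), 1.5) [0.0963557  0.10236585]
green 1832 0.1326884452332937 0.054545404111228546
rack 0.005 0.02 570 (array([696.3,  39.5]), array([238.8, 490.7]), 89.9)
rack 0.03 0.055 437 (array([619.8,  41. ]), array([235.9, 337.3]), 89.5)
rack 0.055 0.075 307 (array([621.5,  37.2]), array([340. , 238.4]), 1.3)
rack 0.078 0.09 483 (array([630.2,  56.4]), array([190.8, 322.2]), 70.7)
rack 0.095 0.13 1735 (array([687.4,  40.8]), array([196.4, 243. ]), 1.8)
cradle 0.005 0.02 1458 (array([ 600.2, -374.5]), array([296.9, 248.7]), 0.0)
cradle 0.03 0.055 320 (array([ 630.8, -311.5]), array([122.4, 236.5]), 89.8)
cradle 0.055 0.075 111 (array([ 617.3, -300.3]), array([246.9, 102.7]), 32.8)
cradle 0.078 0.09 165 (array([ 631.7, -324.5]), array([252. ,  59.2]), 31.6)
scene bench z -0.0004903521725878601
  return np.nanmean(a, axis, out=out, keepdims=keepdims)
  return np.nanmean(a, axis, out=out, keepdims=keepdims)
Traceback (most recent call last):
  File "m.py", line 15, in <module>
    print("button",len(P),np.nanmedian(P,0),np.nanpercentile(P[:,2],[5,50,95]), (np.nanmin(P,0)+np.nanmax(P,0))/2)
                                                                                 ~~~~~~~~~^^^^^
ValueError: zero-size array to reduction operation fmin which has no identity
```

```bash
python3 - <<'E'
import cv2,numpy as np
T=np.load("top0.npz");im=T["image"][...,::-1]
a=cv2.resize(im[115:265,145:295],None,fx=3.6,fy=3.6); b=cv2.resize(im[190:250,360:450],None,fx=2.8,fy=2.8)
o=np.zeros((540,800,3),np.uint8);o[:540,:540]=a;o[:b.shape[0],545:545+b.shape[1]]=b
cv2.imwrite("pics/crop1.png",o)
E
```

```text
(no output)
```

View pics/crop1.png

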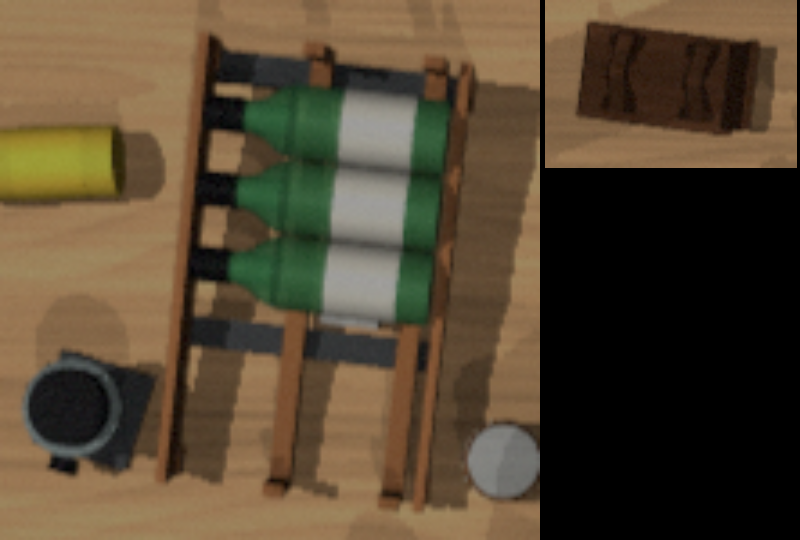

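The crop shows bottle_1's label at crop (360,285), with the dark stop bar just below it at y≈345. The rail lips are at (276,488) and (391,500), the button at (70,408), and the cradle saddles at (622,72) and (698,80) with the board at (740,85).

```bash
cat >> h.py <<'E'
def cast(c,u,v,z):
    M=np.array(c["world_from_camera"]); d=np.stack([(np.asarray(u,float)-c["cx"])/c["fx"],(np.asarray(v,float)-c["cy"])/c["fy"],np.ones(np.shape(u))],-1)@M[:3,:3].T
    o=M[:3,3]; return o+d*((z-o[2])/d[...,2])[...,None]
def tri(cs,px):
    A=[];b=[]
    for c,p in zip(cs,px):
        M=np.array(c["world_from_camera"]);o=M[:3,3];d=cast(c,*p,0.)-o;d/=np.linalg.norm(d);Q=np.eye(3)-np.outer(d,d);A.append(Q);b.append(Q@o)
    x=np.linalg.lstsq(np.vstack(A),np.hstack(b),rcond=None)[0]; return x
E
python3 - <<'E'
from h import *
T=dict(np.load("top0.npz")); S=dict(np.load("scene0.npz"))
def blob(C,box,vmax):
    u0,u1,v0,v1=box; g=cv2.GaussianBlur(C["image"],(3,3),0)[v0:v1,u0:u1].max(2)
    m=(g<vmax).astype(np.uint8); n,l,st,ce=cv2.connectedComponentsWithStats(m)
    k=1+np.argmax(st[1:,4]); cn=max(cv2.findContours((l==k).astype(np.uint8),0,2)[0],key=cv2.contourArea)
    return cn.reshape(-1,2)+[u0,v0], st[k,4]
for C,b in((T,(148,182,208,245)),(S,(345,385,132,158))):
    cn,a=blob(C,b,45 if C is T else 70); e=cv2.fitEllipse(cn.astype(np.float32)); print("button ellipse",e,a)
    C["b"]=e[0]
p=tri((T,S),(T["b"],S["b"])); print("button tri",p.round(4), "dia",)
# depth around button top in both
for C in(T,S):
    u,v=map(int,np.round(C["b"])); print(C["W"][v-3:v+4,u-3:u+4].reshape(-1,3).mean(0).round(4),C["W"][v-3:v+4,u-3:u+4,2].std())
# cradle mask in top
im=T["image"].astype(int); m=np.zeros(im.shape[:2],np.uint8); sub=im[190:245,362:445]; 
m[190:245,362:445]=((sub.max(2)<110)&(sub[...,0]>sub[...,2]*1.5)&(sub[...,0]-sub[...,2]<70))
m=cv2.morphologyEx(m,cv2.MORPH_OPEN,np.ones((3,3)))
cn=max(cv2.findContours(m,0,2)[0],key=cv2.contourArea); r=cv2.minAreaRect(cn); print("cradle rect px",r,cv2.boxPoints(r).round(1).tolist())
bp=cv2.boxPoints(r)
print(cast(T,bp[:,0],bp[:,1],.012).round(4).tolist())
E
python3 - <<'E'
import cv2,numpy as np
S=np.load("scene0.npz");T=np.load("top0.npz")
a=cv2.resize(S["image"][255:345,75:195,::-1],None,fx=4,fy=4,interpolation=2)
b=cv2.resize(T["image"][195:240,370:440,::-1],None,fx=4.5,fy=4.5,interpolation=2)
o=np.zeros((360,800,3),np.uint8);o[:,:480]=a;o[:b.shape[0],482:482+b.shape[1]]=b
cv2.imwrite("pics/crop2.png",np.clip(o.astype(float)*1.8,0,255).astype(np.uint8))
E
```

```text
button ellipse ((164.16831970214844, 227.64566040039062), (20.67462730407715, 21.791738510131836), 86.55025482177734) 373
button ellipse ((365.8804626464844, 144.01185607910156), (12.120115280151367, 17.75862693786621), 84.99002075195312) 32
button tri [0.5186 0.3712 0.0884] dia
[0.5149 0.3666 0.0989] 0.0026889263563288097
[0.5319 0.3605 0.098 ] 0.0012243891242887345
cradle rect px ((406.72845458984375, 218.64849853515625), (69.12450408935547, 35.47153854370117), 6.4588165283203125) [[370.3999938964844, 232.39999389648438], [374.3999938964844, 197.10000610351562], [443.1000061035156, 204.89999389648438], [439.1000061035156, 240.1999969482422]]
[[0.5193, -0.2121, 0.012], [0.6223, -0.2221, 0.012], [0.6048, -0.423, 0.012], [0.5019, -0.4121, 0.012]]
```

View pics/crop2.png

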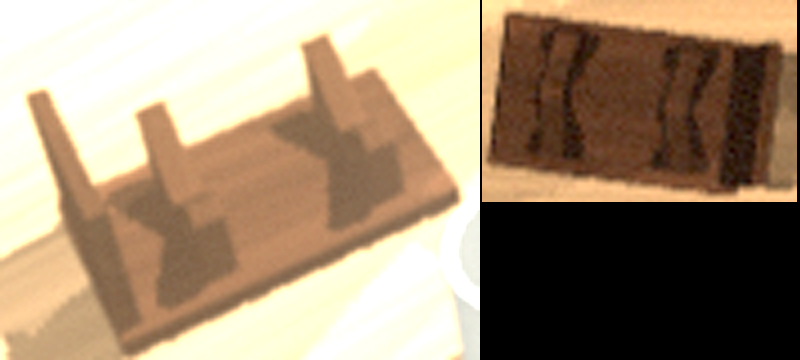

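The crop shows the cradle saddles, the end board and the base corners clearly. In scene-crop pixels the saddle tips are at (317,40) and (152,105), and the base corners are at (125,352), (460,195) and (378,70). I'll cast and triangulate these.

```bash
python3 - <<'E'
from h import *
T=dict(np.load("top0.npz")); S=dict(np.load("scene0.npz"))
sc=lambda p:(p[0]/4+75-.4,p[1]/4+255-.4); tc=lambda p:((p[0]-482)/4.5+370-.4,p[1]/4.5+195-.4)
for n,p in(("TL",(505,12)),("BL",(490,162)),("BR?",(740,190))): print("top",n,cast(T,*tc(p),.012).round(4))
for n,p in(("nearL",(125,345)),("nearR",(460,190)),("farR",(378,70))): print("scene",n,cast(S,*sc(p),.012).round(4))
print("tri +saddle far tip",tri((T,S),(tc((555,155)),sc((317,40)))).round(4))
print("tri -saddle far tip",tri((T,S),(tc((678,165)),sc((152,105)))).round(4))
print("scene tips at .060",cast(S,*sc((317,40)),.06).round(4),cast(S,*sc((152,105)),.06).round(4))
# bottle_1 by depth ridge
for nm,C in(("top",T),("scene",S)):
    W=C["W"]; hs=cv2.cvtColor(C["image"],cv2.COLOR_RGB2HSV)
    m=(W[...,2]>.085)&(W[...,0]>.58)&(W[...,0]<.85)&(W[...,1]>-.01)&(W[...,1]<.11)
    P=W[m]; 
    for y in(.0,.02,.04,.06):
        q=P[abs(P[:,1]-y)<.004]; q=q[q[:,0].argsort()]
        print(nm,y,[(round(a,3),round(np.median(q[abs(q[:,0]-a)<.004][:,2]),3)) for a in np.arange(.6,.82,.01) if (abs(q[:,0]-a)<.004).any()])
# depth noise
print(np.nanstd(T["W"][100:110,100:110,2]))
E
```

```text
top TL [ 0.622  -0.2231  0.012 ]
top BL [ 0.5245 -0.2149  0.012 ]
top BR? [ 0.5106 -0.3767  0.012 ]
scene nearL [ 0.6115 -0.3818  0.012 ]
scene nearR [ 0.628  -0.2256  0.012 ]
scene farR [ 0.5319 -0.2145  0.012 ]
tri +saddle far tip [ 0.5309 -0.2454  0.0499]
tri -saddle far tip [ 0.5255 -0.3239  0.0528]
scene tips at .060 [ 0.5443 -0.2464  0.06  ] [ 0.5345 -0.3244  0.06  ]
top 0.0 []
top 0.02 []
top 0.04 []
top 0.06 []
scene 0.0 []
scene 0.02 []
scene 0.04 []
scene 0.06 []
0.0032615616313239333
```

jog_arm(
  plan=[
    [0,0,-0.1,35,-32,-10,-1],
    [0,0,-0.2,70,-63,-28,-1],
    [0,0,-0.3,104,-95,-28,-1],
    [0,0,-0.4,139,-126,-28,-1],
    [0,0,-0.5,173,-158,-28,-1],
    [0,0,-0.6,208,-190,-28,-1],
    [0,0,-0.7,242,-221,-28,-1],
    [0,0,-0.8,277,-253,-28,-1],
    [0,0,-0.9,311,-284,-28,-1],
    [0,0,-1.0,346,-315,-28,-1],
    [0,0,-1.06,380,-346,-28,-1],
    [0,0,-1.06,415,-378,-28,-1],
  ],
  squeeze=20,
)

```text
time: 1.3
ee_pos: [0.4805, -0.0491, 0.2505]
eef_rot: [0.734, 0.679, -0.0, 0.0]
ft_force: [0.5, -1.2, 0.2]
width: 0.003
grip_force: 0.0
```

jog_arm(
  plan=[
    [0,0,0,40,0,0,-1],
    [0,0,0,85,1,0,-1],
    [0,0,0,130,1,0,-1],
    [0,0,0,175,1,0,-1],
    [0,0,0,220,2,0,-1],
    [0,0,0,265,2,0,-1],
    [0,0,0,310,2,10,-1],
    [0,0,0,350,3,30,-1],
    [0,0,0,385,3,60,-1],
    [0,0,0,410,3,85,-1],
    [0,0,0,418,3,105,-1],
    [0,0,0,418,3,115,-1],
  ],
)

```text
time: 2.5
ee_pos: [0.5151, 0.366, 0.1331]
eef_rot: [0.734, 0.679, -0.001, -0.001]
ft_force: [0.3, 0.5, 0.3]
width: 0.0006
grip_force: 0.0
```

```bash
python3 - <<'E'
from h import *
T=grab("top");S=grab("scene"); np.savez("t1.npz",**T);np.savez("s1.npz",**S); print(status.read_state()["ee_pos"])
a=cv2.resize(T["image"][180:270,120:220],None,fx=4,fy=4);b=cv2.resize(S["image"][60:190,315:415],None,fx=4,fy=4)
o=np.zeros((520,800,3),np.uint8);o[:360,:400]=a;o[:,400:]=b;cv2.imwrite("pics/b1.png",np.clip(o[...,::-1]*1.6,0,255).astype(np.uint8))
E
```

```text
[0.5162745  0.36396224 0.1341929 ]
```

View pics/b1.png

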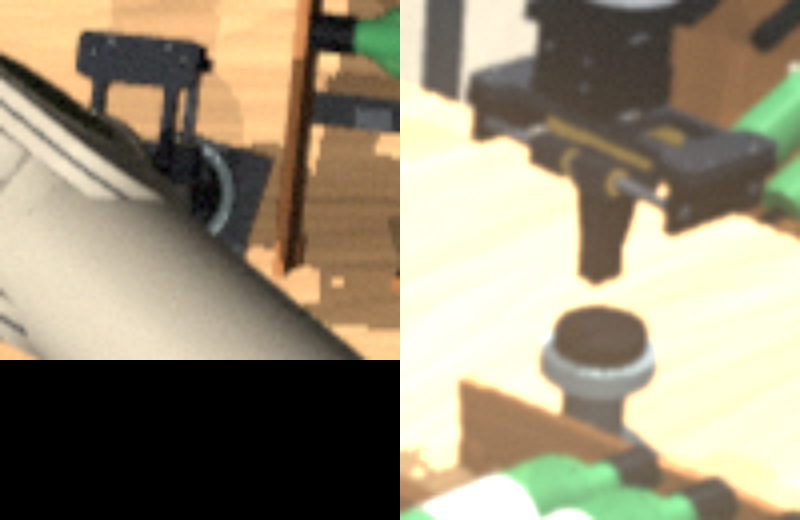

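The right half of the picture shows the fingertip at (598,283), directly over the button centre at (600,338). I'll compare the two in the scene view.

```bash
python3 - <<'E'
from h import *
S=dict(np.load("s1.npz"))
sc=lambda p:(p[0]/4+215-.4,p[1]/4+60-.4)
M=np.linalg.inv(S["world_from_camera"])
def proj(p):
    q=M@np.r_[p,1]; return q[:2]/q[2]*S["fx"]+[S["cx"],S["cy"]]
print("tip px seen",sc((598,280)),"pred",proj([.5157,.365,.1338]))
print("button cast .095 .10 .105",[cast(S,*sc((600,338)),z).round(4) for z in(.095,.1,.105)])
E
```

```text
tip px seen (364.1, 129.6) pred [363.66804896 128.42108151]
button cast .095 .10 .105 [array([0.5264, 0.3619, 0.095 ]), array([0.5323, 0.3545, 0.1   ]), array([0.5383, 0.3471, 0.105 ])]
```

jog_arm(
  plan=[
    [0,0,0,2,1,10,-1],
    [0,0,0,2,1,20,-1],
    [0,0,0,2,1,28,-1],
    [0,0,0,2,1,32,-1],
    [0,0,0,2,1,35,-1],
    [0,0,0,2,1,37,-1],
    [0,0,0,2,1,37,-1],
  ],
)

```text
time: 3.3
ee_pos: [0.5175, 0.3677, 0.0989]
eef_rot: [0.734, 0.679, 0.0, 0.0]
ft_force: [0.2, -2.3, 1.6]
width: 0.0008
grip_force: 0.6
```

jog_arm(
  plan=[
    [0,0,0,0,0,2,-1],
    [0,0,0,0,0,4,-1],
    [0,0,0,0,0,6,-1],
    [0,0,0,0,0,6,-1],
  ],
)

```text
time: 3.7
ee_pos: [0.5176, 0.3678, 0.0933]
eef_rot: [0.734, 0.679, 0.0, 0.0]
ft_force: [-1.1, -2.0, 5.4]
width: 0.0003
grip_force: 2.6
```

jog_arm(
  plan=[
    [0,0,0,0,0,1.5,-1],
    [0,0,0,0,0,3,-1],
    [0,0,0,0,0,4,-1],
    [0,0,0,0,0,4,-1],
  ],
)

```text
time: 4.1
ee_pos: [0.5176, 0.3678, 0.0893]
eef_rot: [0.734, 0.679, 0.0, 0.0]
ft_force: [-2.1, -2.7, 6.4]
width: 0.0006
grip_force: 3.2
```

jog_arm(
  plan=[
    [0,0,0,0,0,1.5,-1],
    [0,0,0,0,0,3,-1],
    [0,0,0,0,0,4,-1],
    [0,0,0,0,0,4,-1],
  ],
)

```text
time: 4.5
ee_pos: [0.5177, 0.3679, 0.0874]
eef_rot: [0.735, 0.679, 0.0, 0.001]
ft_force: [-6.9, -7.9, 23.8]
width: 0.0007
grip_force: 11.9
```

jog_arm(
  plan=[
    [0,0,0,0,0,0.5,-1],
    [0,0,0,0,0,0.5,-1],
    [0,0,0,0,0,0.5,-1],
    [0,0,0,0,0,0.5,-1],
    [0,0,0,0,0,0.5,-1],
    [0,0,0,0,0,0.5,-1],
    [0,0,0,0,0,0.5,-1],
    [0,0,0,0,0,0.5,-1],
    [0,0,0,0,0,0.5,-1],
    [0,0,0,0,0,0.5,-1],
  ],
)

```text
time: 5.5
ee_pos: [0.5177, 0.3679, 0.0873]
eef_rot: [0.735, 0.679, 0.001, 0.001]
ft_force: [-8.0, -9.1, 28.7]
width: 0.0004
grip_force: 13.7
```

```bash
python3 - <<'E'
from h import *
T=grab("top");S=grab("scene"); print(status.read_state()["ft_force"])
a=cv2.resize(T["image"][115:270,130:295],None,fx=2.4,fy=2.4);b=cv2.resize(S["image"][110:280,230:460],None,fx=1.7,fy=1.7)
o=np.zeros((380,800,3),np.uint8);o[:a.shape[0],:a.shape[1]]=a;o[:b.shape[0],400:400+b.shape[1]]=b;cv2.imwrite("pics/p1.png",np.clip(o[...,::-1]*1.4,0,255).astype(np.uint8))
E
```

```text
[-9.11981869 -9.99681341 27.45412729]
```

View pics/p1.png

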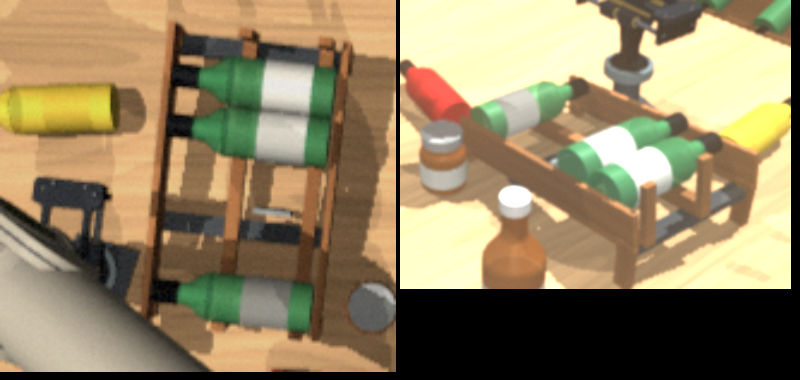

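The picture shows bottle_1 lying in the trough at crop (250,303), with bottles 2 and 3 held back at (275,135) and (275,85). I'll release the button.

jog_arm(
  plan=[
    [0,0,0,0,0,-4,-1],
    [0,0,0,0,0,-9,-1],
    [0,0,0,0,0,-15,-1],
    [0,0,0,0,0,-25,-1],
    [0,0,0,0,0,-50,-1],
    [0,0,0,0,0,-90,-1],
    [0,0,0,0,0,-130,0],
    [0,0,0,-40,0,-165,1],
    [0,0,0,-90,0,-165,1],
    [0,0,0,-140,0,-165,1],
    [0,0,0,-190,0,-165,1],
    [0,0,0,-240,0,-165,1],
  ],
)

```text
time: 6.8
ee_pos: [0.4982, 0.1291, 0.2494]
eef_rot: [0.734, 0.679, 0.0, 0.0]
ft_force: [0.5, -0.8, 0.2]
width: 0.0403
grip_force: 0.0
```

jog_arm(
  plan=[
    [0,0,0,-50,0,0,1],
    [0,0,0,-100,0,0,1],
    [0,0,0,-150,0,0,1],
    [0,0,0,-200,0,0,1],
    [0,0,0,-200,0,0,1],
    [0,0,0,-200,0,0,1],
  ],
)

```text
time: 7.4
ee_pos: [0.4828, -0.0692, 0.2493]
eef_rot: [0.735, 0.678, 0.0, 0.0]
ft_force: [0.4, 0.5, 0.0]
width: 0.0845
grip_force: 0.0
```

```bash
python3 - <<'E'
from h import *
T=grab("top");S=grab("scene"); print(status.read_state()["ee_pos"]); np.savez("t2.npz",**T);np.savez("s2.npz",**S)
a=cv2.resize(T["image"][115:270,130:295],None,fx=2.4,fy=2.4);b=cv2.resize(S["image"][110:280,230:460],None,fx=1.7,fy=1.7)
o=np.zeros((380,800,3),np.uint8);o[:a.shape[0],:a.shape[1]]=a;o[:b.shape[0],400:400+b.shape[1]]=b;cv2.imwrite("pics/p2.png",np.clip(o[...,::-1]*1.4,0,255).astype(np.uint8))
E
```

```text
[ 0.48312367 -0.06710811  0.24933057]
```

View pics/p2.png

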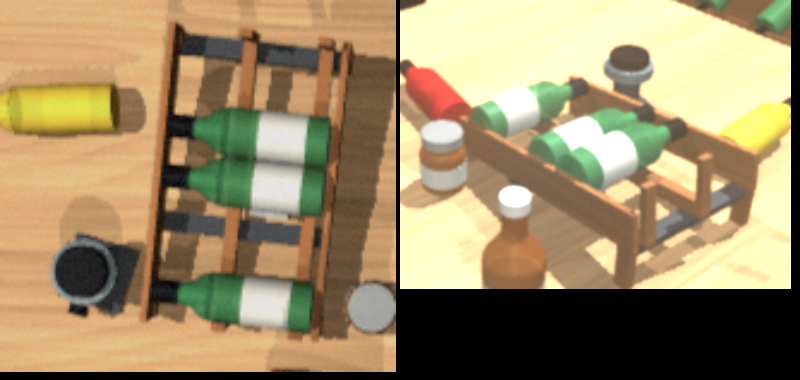

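Bottle_1 lies in the trough with its label centre at crop (262,303). The button is up, and bottle_2 waits at the stop at (262,188).

```bash
python3 - <<'E'
from h import *
T=dict(np.load("t2.npz"));S=dict(np.load("s2.npz"))
def green(C,box):
    u0,u1,v0,v1=box; h=cv2.cvtColor(C["image"],cv2.COLOR_RGB2HSV)[v0:v1,u0:u1].astype(int)
    g=((h[...,0]>45)&(h[...,0]<90)&(h[...,1]>80)&(h[...,2]>35)); w=((h[...,1]<45)&(h[...,2]>110))
    return g,w,(u0,v0)
g,w,(u0,v0)=green(T,(198,264,224,258))
m=cv2.morphologyEx((g|w).astype(np.uint8),cv2.MORPH_OPEN,np.ones((3,3)))
cols=[]
for c in range(m.shape[1]):
    r=np.flatnonzero(m[:,c]); 
    if len(r)>3: cols.append((c+u0,r.min()+v0-.5,r.max()+v0+.5))
cols=np.array(cols); 
A=cast(T,cols[:,0],cols[:,1],.064);B=cast(T,cols[:,0],cols[:,2],.064)
wd=np.linalg.norm(A-B,axis=1)*1000; mid=(A+B)/2
for i in range(0,len(cols),5): print(cols[i],wd[i].round(1),mid[i].round(4))
body=wd>52; k=np.polyfit(mid[body,1],mid[body,0],1); print("axis x=%.4f*y+%.4f"%tuple(k),"yaw of axis from +y deg",np.degrees(np.arctan(k[0])),"y range",mid[body,1].min(),mid[body,1].max(),mid[:,1].min(),mid[:,1].max())
# label
def lab(C,box):
    g,w,(a,b)=green(C,box); n,l,st,ce=cv2.connectedComponentsWithStats(w.astype(np.uint8)); k=1+np.argmax(st[1:,4]); print("label",ce[k]+[a,b],st[k,4]); return ce[k]+[a,b]
lt=lab(T,(220,262,224,258)); ls=lab(S,(265,330,150,195)); print("tri label",tri((T,S),(lt,ls)).round(4))
print("depth label",T["W"][int(lt[1])-2:int(lt[1])+3,int(lt[0])-2:int(lt[0])+3].reshape(-1,3).mean(0).round(4),S["W"][int(ls[1])-2:int(ls[1])+3,int(ls[0])-2:int(ls[0])+3].reshape(-1,3).mean(0).round(4))
E
```

```text
[204.  234.5 240.5] 16.7 [0.4919 0.2622 0.064 ]
[209.  232.5 242.5] 27.9 [0.4923 0.2483 0.064 ]
[214.  229.5 246.5] 47.4 [0.4913 0.2343 0.064 ]
[219.  228.5 248.5] 55.8 [0.4902 0.2203 0.064 ]
[224.  229.5 248.5] 53.0 [0.4892 0.2063 0.064 ]
[229.  229.5 240.5] 30.7 [0.5007 0.1927 0.064 ]
[234.  231.5 249.5] 50.2 [0.4857 0.1782 0.064 ]
[239.  232.5 250.5] 50.2 [0.4833 0.1642 0.064 ]
[244.  233.5 251.5] 50.2 [0.4809 0.1502 0.064 ]
[249.  233.5 248.5] 41.8 [0.4854 0.1363 0.064 ]
[254.  232.5 252.5] 55.8 [0.4816 0.1222 0.064 ]
[259.  232.5 244.5] 33.5 [0.4931 0.1086 0.064 ]
axis x=0.0875*y+0.4713 yaw of axis from +y deg 5.001327150300243 y range 0.11107627864487647 0.22591590636106207 0.10860329382983397 0.2622405845345913
label [239.82152975 241.48441926] 353
label [299.54958678 174.0661157 ] 484
tri label [0.4877 0.1667 0.0664]
depth label [0.4848 0.1618 0.0928] [0.5092 0.154  0.0822]
```

jog_arm(
  plan=[
    [0,0,0,47,-3,0,1],
    [0,0,0,94,-6,0,1],
    [0,0,0,140,-9,0,1],
    [0,0,0,187,-12,10,1],
    [0,0,0,220,-15,35,1],
    [0,0,0,233,-16,70,1],
    [0,0,0,234,-16,100,1],
    [0,0,0,234,-16,110,1],
    [0,0,0,234,-16,110,1],
    [0,0,0,234,-16,110,1],
  ],
)

```text
time: 8.5
ee_pos: [0.486, 0.1665, 0.1404]
eef_rot: [0.734, 0.679, 0.001, 0.0]
ft_force: [0.2, -0.5, -0.4]
width: 0.0874
grip_force: 0.0
```

```bash
python3 - <<'E'
from h import *
T=grab("top");S=grab("scene"); s=status.read_state(); print(s["ee_pos"],s["eef_rot"],s["width"]); np.savez("s3.npz",**S)
a=cv2.resize(T["image"][185:270,180:295],None,fx=3.4,fy=3.4);b=cv2.resize(S["image"][60:210,240:370],None,fx=3,fy=3)
o=np.zeros((450,800,3),np.uint8);o[:a.shape[0],:a.shape[1]]=a;o[:b.shape[0],400:400+b.shape[1]]=b;cv2.imwrite("pics/p3.png",np.clip(o[...,::-1]*1.4,0,255).astype(np.uint8))
E
```

```text
[0.48637293 0.16620039 0.14068937] [7.34638973e-01 6.78457071e-01 1.02179337e-03 7.32851735e-04] 0.08691052174511602
```

View pics/p3.png

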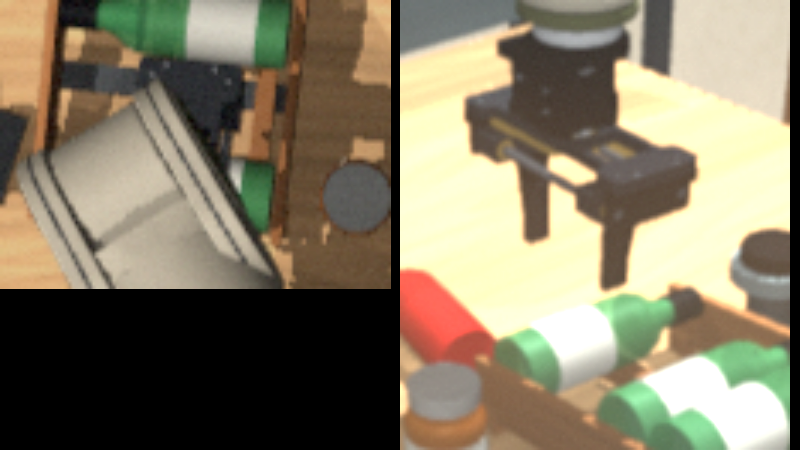

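The fingertips at (536,240) and (613,285) straddle the bottle body, centred at (577,343), in the scene crop. I'll descend.

jog_arm(
  plan=[
    [0,0,0,1,1,20,1],
    [0,0,0,1,1,40,1],
    [0,0,0,1,1,58,1],
    [0,0,0,1,1,73,1],
    [0,0,0,1,1,85,1],
    [0,0,0,1,1,93,1],
    [0,0,0,1,1,93,1],
  ],
)

```text
time: 9.3
ee_pos: [0.4862, 0.1668, 0.0454]
eef_rot: [0.734, 0.679, -0.0, -0.0]
ft_force: [0.8, -0.3, -0.3]
width: 0.0868
grip_force: 0.0
```

jog_arm(
  plan=[
    [0,0,0,0,0,0,0.5],
    [0,0,0,0,0,0,0.35],
    [0,0,0,0,0,0,0.2],
    [0,0,0,0,0,0,0.1],
    [0,0,0,0,0,0,0.1],
    [0,0,0,0,0,0,0.1],
  ],
  squeeze=20,
)

```text
time: 9.9
ee_pos: [0.4879, 0.1669, 0.0466]
eef_rot: [0.735, 0.678, 0.001, 0.001]
ft_force: [6.0, -0.0, -2.0]
width: 0.0576
grip_force: 20.0
```

jog_arm(
  plan=[
    [0,0,0,0,0,-10,0.1],
    [0,0,0,0,0,-30,0.1],
    [0,0,0,0,0,-60,0.1],
    [0,0,0,0,0,-100,0.1],
    [0,0,0,0,0,-140,0.1],
    [0,0,0,0,0,-180,0.1],
    [0,0,0,-30,1,-204,0.1],
    [0,0,0,-70,3,-204,0.1],
    [0,0,0,-110,5,-204,0.1],
    [0,0,0,-150,6,-204,0.1],
    [0,0,0,-190,8,-204,0.1],
    [0,0,0,-217,9,-204,0.1],
  ],
  squeeze=25,
)

```text
time: 11.1
ee_pos: [0.4772, -0.0531, 0.2494]
eef_rot: [0.735, 0.678, -0.001, -0.0]
ft_force: [1.0, -1.2, -5.6]
width: 0.0573
grip_force: 25.0
```

jog_arm(
  plan=[
    [0,0,0,-35,5,0,0.1],
    [0,0,0,-75,15,0,0.1],
    [0,0,0,-115,30,0,0.1],
    [0,0,0,-155,50,0,0.1],
    [0,0,0,-190,75,10,0.1],
    [0,0,0,-220,95,30,0.1],
    [0,0,0,-234,107,55,0.1],
    [0,0,0,-238,111,75,0.1],
    [0,0,0,-238,111,88,0.1],
    [0,0,0,-238,111,90,0.1],
    [0,0,0,-238,111,90,0.1],
    [0,0,0,-238,111,90,0.1],
  ],
)

```text
time: 12.3
ee_pos: [0.5707, -0.2958, 0.1616]
eef_rot: [0.734, 0.679, 0.0, 0.001]
ft_force: [0.0, -0.5, -4.8]
width: 0.0576
grip_force: 25.0
```

```bash
python3 - <<'E'
from h import *
T=grab("top");S=grab("scene"); s=status.read_state(); print(s["ee_pos"],s["eef_rot"],s["width"],s["ft_force"]); np.savez("s4.npz",**S); np.savez("t4.npz",**T)
a=cv2.resize(T["image"][170:260,340:460],None,fx=3.3,fy=3.3);b=cv2.resize(S["image"][195:350,70:203],None,fx=3,fy=3)
o=np.zeros((466,800,3),np.uint8);o[:a.shape[0],:a.shape[1]]=a;o[:b.shape[0],400:400+b.shape[1]]=b;cv2.imwrite("pics/p4.png",np.clip(o[...,::-1]*1.4,0,255).astype(np.uint8))
E
```

```text
[ 0.57067975 -0.29603892  0.16153486] [7.34367859e-01 6.78750873e-01 2.64187342e-04 1.01519246e-03] 0.05756011240305821 [-0.51598243  0.39581961 -4.96265084]
```

View pics/p4.png

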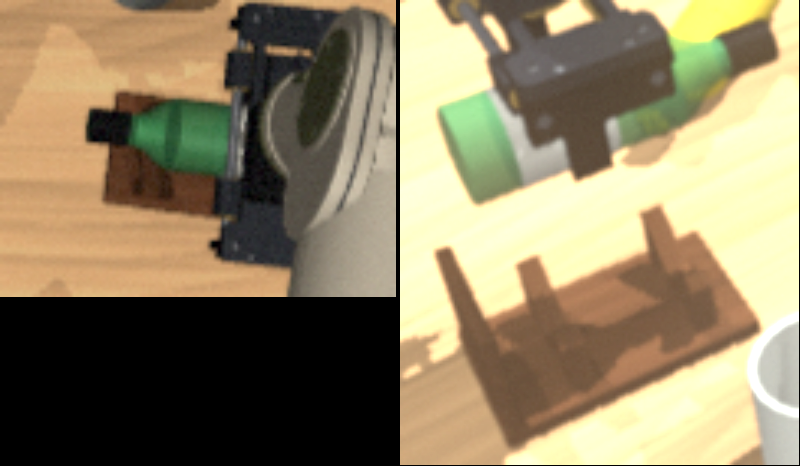

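The bottle's green body spans rows 98–173 at column 200 of the top crop, so its axis is at row 135.5. In the scene crop the base disc centre is about (465,150). I'll use both to check the camera bias against the known TCP.

```bash
python3 - <<'E'
from h import *
T=dict(np.load("t4.npz"));S=dict(np.load("s4.npz")); T0=dict(np.load("top0.npz"))
h=cv2.cvtColor(T["image"],cv2.COLOR_RGB2HSV).astype(int)
res=[]
for u in range(393,407):
    r=[v for v in range(190,230) if 45<h[v,u,0]<90 and h[v,u,1]>80]
    a=cast(T,u,r[0]-.5,.1805);b=cast(T,u,r[-1]+.5,.1805); m=(a+b)/2; res.append([m[0],m[1],np.linalg.norm(a-b)])
res=np.array(res); print(res.mean(0).round(4)); y=res[:,1].mean()
ang=2*np.arctan2(.6788,.7344); print("axis x expected there",.5707+(y+.296)/np.tan(ang))
# neck mouth end
print("neck cap left col mouth y top",cast(T,340+86/3.3-.4,170+125/3.3-.4,.1805))
Mi=np.linalg.inv(S["world_from_camera"])
def proj(p): q=Mi@np.r_[p,1]; return q[:2]/q[2]*S["fx"]+[S["cx"],S["cy"]]
d=np.array([np.cos(ang),np.sin(ang),0]); c=np.array([.5707,-.296,.1805])
for n,t in(("base",-.06),("mouth",.125)):
    p=proj(c+d*t); print(n,"pred crop",((p-[70,195]+.4)*3+[400,0]).round(1))
# cradle corner row bounds at base in top0 (z .012), sub-pixel by gradient along columns of +y part
g=cv2.cvtColor(T0["image"],cv2.COLOR_RGB2GRAY).astype(float); mids=[]
for u in range(380,432,4):
    col=g[185:250,u]; dd=np.diff(col); i=np.argmin(dd[:25]); j=25+np.argmax(dd[25:])
    sub=lambda k:k+(lambda a,b,c:(a-c)/(2*(a-2*b+c)) if a-2*b+c else 0)(abs(dd[k-1]),abs(dd[k]),abs(dd[k+1]))
    va,vb=185.5+sub(i),185.5+sub(j); a=cast(T0,u,va,.012);b=cast(T0,u,vb,.012); mids.append([u,*((a+b)/2)[:2],np.linalg.norm(a-b)])
print(np.round(mids,4))
E
```

```text
[ 0.5723 -0.2556  0.0548]
axis x expected there 0.5738820166002835
neck cap left col mouth y top [ 0.57964823 -0.16838761  0.1805    ]
base pred crop [450.8 154.4]
mouth pred crop [763.7  34.6]
[[ 3.800e+02  5.705e-01 -2.393e-01  1.003e-01]
 [ 3.840e+02  5.693e-01 -2.510e-01  1.006e-01]
 [ 3.880e+02  5.672e-01 -2.627e-01  1.001e-01]
 [ 3.920e+02  5.664e-01 -2.743e-01  1.010e-01]
 [ 3.960e+02  5.651e-01 -2.860e-01  1.004e-01]
 [ 4.000e+02  5.648e-01 -2.977e-01  1.002e-01]
 [ 4.040e+02  5.636e-01 -3.093e-01  1.016e-01]
 [ 4.080e+02  5.625e-01 -3.210e-01  1.006e-01]
 [ 4.120e+02  5.603e-01 -3.327e-01  1.007e-01]
 [ 4.160e+02  5.601e-01 -3.444e-01  1.001e-01]
 [ 4.200e+02  5.582e-01 -3.560e-01  1.020e-01]
 [ 4.240e+02  5.581e-01 -3.677e-01  9.980e-02]
 [ 4.280e+02  5.590e-01 -3.794e-01  9.240e-02]]
```

jog_arm(
  plan=[
    [0,0,0.02,-3,-1,15,0.1],
    [0,0,0.02,-6,-3,35,0.1],
    [0,0,0.02,-6,-3,55,0.1],
    [0,0,0.02,-6,-3,75,0.1],
    [0,0,0.02,-6,-3,90,0.1],
    [0,0,0.02,-6,-3,99,0.1],
    [0,0,0.02,-6,-3,104,0.1],
    [0,0,0.02,-6,-3,107,0.1],
    [0,0,0.02,-6,-3,107,0.1],
  ],
)

```text
time: 13.3
ee_pos: [0.567, -0.3019, 0.0533]
eef_rot: [0.741, 0.671, 0.0, 0.0]
ft_force: [0.3, 0.9, -4.7]
width: 0.0574
grip_force: 25.0
```

jog_arm(
  plan=[
    [0,0,0,0,0,1,0.1],
    [0,0,0,0,0,2,0.1],
    [0,0,0,0,0,3,0.1],
    [0,0,0,0,0,4,0.1],
    [0,0,0,0,0,4,0.1],
  ],
)

```text
time: 13.8
ee_pos: [0.5667, -0.3019, 0.0489]
eef_rot: [0.741, 0.671, -0.0, -0.0]
ft_force: [-0.7, -0.2, -5.3]
width: 0.0571
grip_force: 25.0
```

jog_arm(
  plan=[
    [0,0,0,0,0,1,0.1],
    [0,0,0,0,0,2,0.1],
    [0,0,0,0,0,2,0.1],
  ],
)

```text
time: 14.1
ee_pos: [0.5668, -0.302, 0.0485]
eef_rot: [0.741, 0.671, -0.0, 0.0]
ft_force: [-6.6, 2.1, 8.8]
width: 0.0572
grip_force: 25.0
```

jog_arm(
  plan=[
    [0,0,0,0,-0.5,0,0.1],
    [0,0,0,0,-1,0,0.1],
    [0,0,0,0,-1.3,0.3,0.1],
    [0,0,0,0,-1.3,0.5,0.1],
  ],
)

```text
time: 14.5
ee_pos: [0.5666, -0.302, 0.0483]
eef_rot: [0.741, 0.671, 0.001, 0.001]
ft_force: [-4.0, 1.5, 11.7]
width: 0.0575
grip_force: 25.0
```

Seated on both faces at the expected height, about 48 mm. I'll open gently.

jog_arm(
  plan=[
    [0,0,0,0,0,0,0.35],
    [0,0,0,0,0,0,0.5],
    [0,0,0,0,0,0,0.7],
    [0,0,0,0,0,0,0.9],
    [0,0,0,0,0,0,0.95],
    [0,0,0,0,0,0,0.95],
    [0,0,0,0,0,0,0.95],
  ],
)

```text
time: 15.2
ee_pos: [0.5655, -0.3018, 0.0465]
eef_rot: [0.741, 0.671, 0.0, 0.0]
ft_force: [0.5, -0.1, -0.0]
width: 0.0845
grip_force: 0.0
```

jog_arm(
  plan=[
    [0,0,0,0,0,-10,0.95],
    [0,0,0,0,0,-30,0.95],
    [0,0,0,0,0,-60,0.95],
    [0,0,0,0,0,-100,0.95],
    [0,0,0,0,0,-145,0.95],
    [0,0,0,0,0,-185,0.95],
    [0,0,0,-40,-20,-195,0.95],
    [0,0,0,-90,-40,-195,0.95],
    [0,0,0,-140,-60,-195,0.95],
    [0,0,0,-180,-75,-195,0.95],
    [0,0,0,-180,-75,-195,0.95],
    [0,0,0,-180,-75,-195,0.95],
  ],
)

```text
time: 16.4
ee_pos: [0.4721, -0.4745, 0.242]
eef_rot: [0.742, 0.67, 0.0, 0.0]
ft_force: [1.3, 0.3, -0.1]
width: 0.0849
grip_force: 0.0
```

```bash
python3 - <<'E'
from h import *
T=grab("top");S=grab("scene"); s=status.read_state(); print(s["time"],s["ee_pos"],s["width"],s["ft_force"],abs(s["joint_vel"]).max())
a=cv2.resize(T["image"][115:265,140:450],None,fx=1.75,fy=1.75);b=cv2.resize(S["image"][195:350,70:203],None,fx=1.7,fy=1.7)
o=np.zeros((270,800,3),np.uint8);o[:a.shape[0],:a.shape[1]]=a;o[:b.shape[0],545:545+b.shape[1]]=b;cv2.imwrite("pics/p5.png",np.clip(o[...,::-1]*1.4,0,255).astype(np.uint8))
E
```

```text
16.5 [ 0.47415477 -0.47198202  0.24214833] 0.08535993055908354 [ 0.49676907 -0.26260398  0.3157041 ] 0.01461898717665516
```

View pics/p5.png

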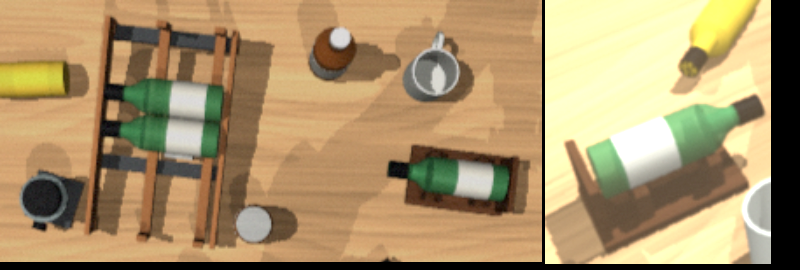

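The bottle lies in the cradle at crop (465,180), with its base towards the end board. Bottles 2 and 3 are still held at the stop, the button is up, and the jar, mug and spare look unmoved.

```bash
python3 -c "
from bench import order; print(order.close_job())"
```

```text
the job is handed in; nothing more can be done
None
```

Job handed in at about 16.5 s: bottle_1 lies on both cradle saddles with its base towards the end board, the button is back up, bottles 2 and 3 are still behind the gate, and the jar, mug and spare look unmoved in the last picture.

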